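# Lay a graded set of silver spoons in the presentation tray

### The job

Lay the four loose silver spoons in the felt-lined tray in order of length, one in each notch of the wooden bar, from the longest next to the ladle down to the shortest next to the fork. Each should lie flat, bowl up, straight, with its handle down in the notch and its bowl on the same side of the bar as the ladle's. Leave the ladle and the fork as they lie.

Things in the scene. Friction and masses are not known exactly. Their poses are not given: they have to be found in the camera images.
- spoon_a: loose silver dessert spoon, second longest of the four: 168 mm long, about 48 g, bowl up; bowl 60 long, 37 wide, 10.5 deep; handle 3.6 thick. Origin: bench level under the handle's balance point, the place to grip; x to the bowl, z up. Bowl tip x = +85, neck +25, handle end -83 (touches the bench, as does the bowl). Over the origin the handle is 10 wide, its underside 9 high; at x = -44, 6 high.
- spoon_b: loose silver coffee spoon, shortest of the four: 118 mm long, about 22 g, bowl up; bowl 40 long, 25 wide, 8 deep; handle 3.6 thick. Origin: bench level under the handle's balance point, the place to grip; x to the bowl, z up. Bowl tip x = +54, neck +14, handle end -64 (touches the bench, as does the bowl). Over the origin the handle is 9 wide, its underside 7 high; at x = -44, 4 high.
- spoon_c: loose silver tablespoon, longest of the four: 198 mm long, about 70 g, bowl up; bowl 70 long, 43 wide, 12 deep; handle 3.6 thick. Origin: bench level under the handle's balance point, the place to grip; x to the bowl, z up. Bowl tip x = +100, neck +30, handle end -98 (touches the bench, as does the bowl). Over the origin the handle is 10 wide, its underside 10 high; at x = -44, 7 high.
- spoon_d: loose silver teaspoon, second shortest of the four: 142 mm long, about 34 g, bowl up; bowl 50 long, 31 wide, 9 deep; handle 3.6 thick. Origin: bench level under the handle's balance point, the place to grip; x to the bowl, z up. Bowl tip x = +69, neck +19, handle end -73 (touches the bench, as does the bowl). Over the origin the handle is 9.5 wide, its underside 8 high; at x = -44, 5 high.
- notch_1: end piece of a light wooden bar of four abutting pieces, fixed across a dark felt-lined tray. Each piece is 54 mm along y, 14 along x, 16 high, with a notch in its middle 22 wide at the bottom, 32 at the top, open down to a 2 mm base. Origin: middle of its underside, at felt level; x across the bar to where the bowls lie, y along the bar from notch_4 to notch_1, z up.
- notch_2: second piece of the bar, 54 mm beside notch_1, same shape and frame. The tray is 240 by 356 mm inside; its felt floor is flat, 10 mm above the bench, its walls 8 mm thick and 40 mm high above the bench. Inside, the felt reaches 76 mm from the bar's middle on the -x side, 164 mm on the +x side.
- notch_3: third piece of the bar, 54 mm beside notch_2, same shape and frame as notch_1. A spoon lies well in a notch with its origin 44 mm along +x from the notch's origin (30 to 58 mm will do) and at felt level, its handle across the bar inside the notch.
- notch_4: other end piece of the bar, 54 mm beside notch_3, same shape and frame as notch_1. notch_1 and notch_4 are each 97 mm from the tray's side walls.
- ladle: silver sauce ladle, 185 mm long, round bowl 54 wide and 22 deep, loose, lying on the felt beside one end of the bar, 62 mm from the nearest notch; at some starts by notch_1, at others by notch_4. Not to be moved. Origin at felt level under its handle, 28 mm behind the neck; x to the bowl, the way the spoons' bowls must point.
- fork: small silver cake fork, 150 mm long, 18 wide, three tines, loose, lying on the felt beside the other end of the bar, 62 mm from the nearest notch. Not to be moved. Origin at felt level under its handle, 20 mm behind the neck; x to the tines.
Mind the look-alikes: they are no part of the job. What is shaped like the spoon_c but green or purple is not meant.

How it is judged:
At the end, for the whole second after the job is handed in: The four spoons lie at rest in the four notches, longest beside the ladle to shortest beside the fork: each bowl up (within 0.12 rad), pointing as the notch's x axis (within 0.17 rad), its origin 30 to 58 mm along x from that of its notch, within 12 mm of it sideways and within 4 mm of felt level (((y of ladle in the frame of notch_1 above 0 m and (x of spoon_c in the frame of notch_1 between 0.03 and 0.058 m and x of notch_1 in the frame of spoon_c below -0.015 m and y of spoon_c in the frame of notch_1 between -0.012 and 0.012 m and z of spoon_c in the frame of notch_1 between -0.004 and 0.004 m and angle between the x axis of spoon_c and the x axis of notch_1, either way round below 0.17 rad) and (x of spoon_a in the frame of notch_2 between 0.03 and 0.058 m and x of notch_2 in the frame of spoon_a below -0.015 m and y of spoon_a in the frame of notch_2 between -0.012 and 0.012 m and z of spoon_a in the frame of notch_2 between -0.004 and 0.004 m and angle between the x axis of spoon_a and the x axis of notch_2, either way round below 0.17 rad) and (x of spoon_d in the frame of notch_3 between 0.03 and 0.058 m and x of notch_3 in the frame of spoon_d below -0.015 m and y of spoon_d in the frame of notch_3 between -0.012 and 0.012 m and z of spoon_d in the frame of notch_3 between -0.004 and 0.004 m and angle between the x axis of spoon_d and the x axis of notch_3, either way round below 0.17 rad) and (x of spoon_b in the frame of notch_4 between 0.03 and 0.058 m and x of notch_4 in the frame of spoon_b below -0.015 m and y of spoon_b in the frame of notch_4 between -0.012 and 0.012 m and z of spoon_b in the frame of notch_4 between -0.004 and 0.004 m and angle between the x axis of spoon_b and the x axis of notch_4, either way round below 0.17 rad)) or (y of ladle in the frame of notch_1 below 0 m and (x of spoon_b in the frame of notch_1 between 0.03 and 0.058 m and x of notch_1 in the frame of spoon_b below -0.015 m and y of spoon_b in the frame of notch_1 between -0.012 and 0.012 m and z of spoon_b in the frame of notch_1 between -0.004 and 0.004 m and angle between the x axis of spoon_b and the x axis of notch_1, either way round below 0.17 rad) and (x of spoon_d in the frame of notch_2 between 0.03 and 0.058 m and x of notch_2 in the frame of spoon_d below -0.015 m and y of spoon_d in the frame of notch_2 between -0.012 and 0.012 m and z of spoon_d in the frame of notch_2 between -0.004 and 0.004 m and angle between the x axis of spoon_d and the x axis of notch_2, either way round below 0.17 rad) and (x of spoon_a in the frame of notch_3 between 0.03 and 0.058 m and x of notch_3 in the frame of spoon_a below -0.015 m and y of spoon_a in the frame of notch_3 between -0.012 and 0.012 m and z of spoon_a in the frame of notch_3 between -0.004 and 0.004 m and angle between the x axis of spoon_a and the x axis of notch_3, either way round below 0.17 rad) and (x of spoon_c in the frame of notch_4 between 0.03 and 0.058 m and x of notch_4 in the frame of spoon_c below -0.015 m and y of spoon_c in the frame of notch_4 between -0.012 and 0.012 m and z of spoon_c in the frame of notch_4 between -0.004 and 0.004 m and angle between the x axis of spoon_c and the x axis of notch_4, either way round below 0.17 rad))) and angle between each of spoon_c, spoon_a, spoon_d, spoon_b's own z axis and vertical below 0.12 rad and linear speed of each of spoon_c, spoon_a, spoon_d, spoon_b below 0.02 m/s and angular speed of each of spoon_c, spoon_a, spoon_d, spoon_b below 0.3 rad/s); the robot touches nothing.
It fails at once if the ladle in the tray is moved more than 15 mm (distance of ladle from where it was at the start of the episode above 0.015 m).
It fails at once if the fork in the tray is moved more than 15 mm (distance of fork from where it was at the start of the episode above 0.015 m).
It also fails if it takes over 115 s, if anything falls off the work surface, if the arm or the gripper's body presses on something with over 40 N, if the wrist force passes 120 N, or if a joint passes its speed limit or range.

### The arm

A 7-joint arm with a two-finger parallel gripper is mounted at the origin on the work surface. World frame = base frame: x ahead of the robot, y to its left, z up, the work surface at z = 0. Lengths are in m, angles in rad, forces in N, time in s.
With the tool pointing down it reaches from about 0.4 to 0.9 m from the base axis. Payload 5.6 kg.
Tool frame: the origin (TCP) lies midway between the tips of the shut fingers; the grasp point (between the pads) lies 19 mm behind it; z points along the fingers, y is the line along which they close (so a half turn about z gives the same grasp; the last joint's range is limited). The gripper opens to 92 mm and grips with 3 to 60 N. Pads are 20 mm wide; open, the fingers measure 128 mm over their backs; the gripper's body (75 mm by 189 mm) begins 69 mm behind the grasp point.
Start: joints at [1.189, 0.468, -0.012, 1.603, 0.006, 1.071, -0.056], TCP at [0.216, -0.613, 0.215] pointing down, gripper open.
Joint ranges: [-2.53, 2.53], [-0.31, 2.02], [-1.57, 1.55], [0.28, 2.44], [-1.29, 4.43], [0.15, 1.84], [-2.92, 2.92]. Speed limits (rad/s): [2.57, 2.57, 3.14, 3.14, 3.14, 3.14, 3.14].

### API

Orientations are given as a 3x3 rotation matrix whose columns are the frame's x, y, z axes.
In Python, from station import env, effector, solver, viewer, workorder, search_frame, tip_of gives the robot as it stands. Calls block until the motion is done:
- env.reach(position, orientation): joint-space move of the TCP to a pose.
- env.movel(position, frame=None, rate=0.15): straight line of the TCP; frame=None keeps the orientation; rate is the mean speed in m/s.
- env.goto_joints(angles): joint-space move.
- effector.release() and effector.grasp(squeeze=None): open the fingers fully, or close them until they stop; squeeze is the grip in N (None keeps the last).
- env.pause(seconds).
- solver.inverse_kinematics(position, orientation): joint angles nearest the present ones, or None.
- env.sense(): the state.
- viewer.read_camera(name): name is "scene" or "top" or "wrist"; returns (picture, depth): 400x640x3 uint8, red, green, blue; 400x640 float32, m along the optical axis (not along the pixel's ray), 0 where there is no reading.
- viewer.camera_info(name): a dict with "intrinsics" (3x3 intrinsics, pixels), "eye" and "rotation" of the camera in the world; the wrist camera has in their place "T_tool_cam" (4x4, takes a point from camera to tool coordinates, whose origin is the TCP and whose axes are the flange's). Camera axes: x right, y up, looking along -z (the intrinsics and any distortion apply to the point x, -y, -z); pixel columns grow to the right and rows downward; lengths in m; the calibration is good to about 2 mm. A picture is of the moment at which its call begins: read the wrist's pose just before it. camera_info takes no time and is no camera call.
A pose or a line that the arm cannot do raises env.PlanningError and nothing moves.
- workorder.finish_job(): hands the job in; it is judged then, once.
Trained networks look in the newest picture that a camera, given by its name, has taken for a name from the list of things; names that differ only in an ending like _2 or _b are one class to them, and where a whole thing is asked for, a point or a joint stands for the part that bears it (a point fixed in the world has none). Each returns a list of dicts, best first, with "score" (0 to 1); they miss things now and then, are a little off and sometimes report something else, mostly with a low value. They report only what shows in the picture. A call takes as long as a camera call. They do not tell look-alikes from the thing itself.
- search_frame(camera, name): "at" ([x, y, z] in m, in world coordinates, good to about 4 mm: the middle of the surface that is visible of it).
- tip_of(camera, name): "at" ([x, y, z] in m, in world coordinates, good to about 4 mm: a listed point, or the origin of a listed thing).
The state is a dict: "t": time; "joint_positions": joint angles; "joint_velocities": joint speeds; "tau": joint torques, N m; "ee_pos": TCP position; "tcp_rot": TCP orientation; "wrist_force": force on the tool from outside, world axes, zero at the start; "moment": the same for the moment, N m; "gripper_width": finger opening in m; "grasp_force": force on a finger pad.
Only numpy, scipy, OpenCV 4.12 (cv2) and the standard library are available. Lean on these libraries where they do the work, as an engineer would, in place of code of your own. Each camera call takes 0.05 s, during which the arm holds its last target. There are 200 camera calls.

## Working session

There is one attempt and no reset: what is moved stays moved. The work goes in short steps, each a Python script; the robot and the scene stay as the last script left them, time stands still between calls to the robot, and variables do not carry over. Pictures are saved under pics/ and viewed, at most 14 in all, crops included, and the job is handed in when it is done.

```bash
ls; mkdir -p pics; python3 - <<'E'
from station import *
import cv2,numpy as np
for c in ("top","scene"):
    p,d=viewer.read_camera(c); cv2.imwrite(f"pics/{c}0.png",p[:,:,::-1]); 
    i=viewer.camera_info(c); print(c,{k:np.round(v,3).tolist() if not isinstance(v,str) else v for k,v in i.items()})
    for n in ("spoon_a","notch_1","ladle","fork"):
        print(n,[(np.round(r["at"],3).tolist(),round(r["score"],2)) for r in tip_of(c,n)])
s=env.sense();print(s["t"],s["ee_pos"],s["tcp_rot"])
E
```

```text
pics
top {'intrinsics': [[372.943, 0.0, 313.655], [0.0, 372.943, 204.83], [0.0, 0.0, 1.0]], 'eye': [0.249, 0.114, 1.063], 'rotation': [[-0.063, 0.973, -0.221], [-0.998, -0.061, 0.017], [0.003, 0.222, 0.975]]}
spoon_a [([0.367, 0.599, -0.003], 0.95), ([0.61, 0.229, -0.0], 0.9), ([0.306, 0.304, 0.003], 0.68), ([0.566, 0.336, -0.002], 0.51), ([0.613, 0.109, 0.005], 0.45)]
notch_1 [([0.498, -0.249, 0.015], 0.64), ([0.509, -0.2, 0.01], 0.63), ([0.494, -0.303, 0.008], 0.49), ([0.516, -0.144, 0.011], 0.43)]
ladle [([0.537, -0.369, 0.009], 0.9), ([0.517, -0.14, 0.009], 0.36)]
fork [([0.564, -0.088, 0.011], 0.66)]
scene {'intrinsics': [[487.008, 0.0, 310.097], [0.0, 487.008, 194.297], [0.0, 0.0, 1.0]], 'eye': [1.626, 0.717, 0.845], 'rotation': [[-0.482, -0.464, 0.743], [0.876, -0.257, 0.407], [0.002, 0.847, 0.531]]}
spoon_a [([0.567, 0.338, -0.003], 0.68), ([0.525, 0.453, 0.002], 0.67), ([0.359, 0.594, 0.004], 0.67), ([0.611, 0.109, -0.001], 0.59), ([0.306, 0.303, 0.002], 0.55), ([0.612, 0.234, -0.005], 0.52)]
notch_1 [([0.515, -0.142, 0.008], 0.6), ([0.495, -0.302, 0.012], 0.54), ([0.505, -0.197, 0.013], 0.49), ([0.503, -0.248, 0.011], 0.4)]
ladle [([0.535, -0.367, 0.009], 0.76)]
fork [([0.527, 0.454, 0.006], 0.67), ([0.562, -0.088, 0.01], 0.41)]
0.5 [ 0.2159932  -0.61303537  0.21456431] [[ 9.43176628e-01  3.32291809e-01 -3.93860286e-05]
 [ 3.32291811e-01 -9.43176628e-01  3.18160781e-05]
 [-2.65757595e-05 -4.30958360e-05 -9.99999999e-01]]
```

View pics/top0.png

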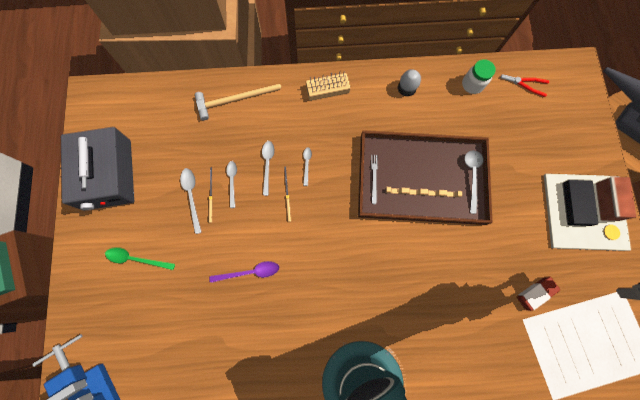

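View pics/scene0.png

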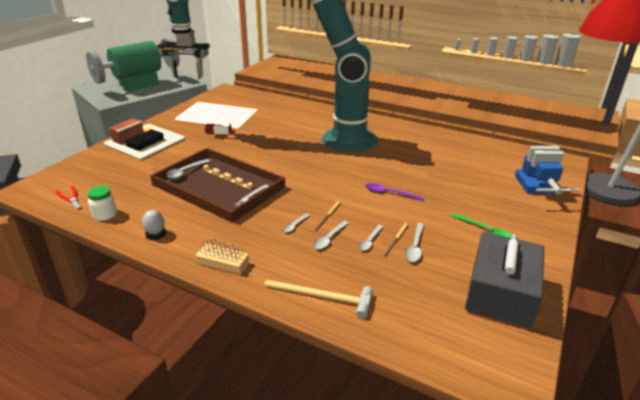

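Top view, silver spoons with bowls pointing up the image (+x): c (190,200) longest, d (232,184), a (267,167), b (307,166). Needle files lie between them at (210,195) and (287,195). The green (140,260) and purple (245,272) spoons are look-alikes. The ladle (473,180) is at the -y end of the tray and the fork (374,180) at the +y end. Next I'll take closer wrist views.

```bash
cat > h.py <<'E'
from station import *
import cv2,numpy as np
def down(yaw): # tool x axis at yaw, z down
    c,s=np.cos(yaw),np.sin(yaw); return np.array([[c,s,0],[s,-c,0],[0,0,-1.]])
def shot(name):
    s=env.sense(); T=np.eye(4);T[:3,:3]=s["tcp_rot"];T[:3,3]=s["ee_pos"]
    p,d=viewer.read_camera("wrist"); i=viewer.camera_info("wrist")
    M=T@i["T_tool_cam"]; K=i["intrinsics"]
    cv2.imwrite(f"pics/{name}.png",p[:,:,::-1]); np.savez(f"pics/{name}.npz",p=p,d=d,M=M,K=K)
    return p,d,M,K
def cloud(d,M,K):
    v,u=np.mgrid[:d.shape[0],:d.shape[1]]
    P=np.stack([(u-K[0,2])/K[0,0]*d,-(v-K[1,2])/K[1,1]*d,-d],-1)
    return P@M[:3,:3].T+M[:3,3]
E
python3 - <<'E'
from h import *
i=viewer.camera_info("wrist");print({k:np.round(v,3).tolist() if not isinstance(v,str) else v for k,v in i.items()})
T=i["T_tool_cam"]
R=down(0)
for n,tgt in (("w_tray",(0.55,-0.22)),("w_sp",(0.56,0.21)),("w_c",(0.57,0.36))):
    off=R@T[:3,3]; ax=-(R@T[:3,:3])[:,2]; z=0.36
    pos=np.array([tgt[0]-off[0],tgt[1]-off[1],z]); cz=z+off[2]; pos[:2]-=ax[:2]*cz/-ax[2]
    try:
        env.reach(pos,R); shot(n)
    except env.PlanningError as e: print(n,pos,e)
print(env.sense()["t"])
E
```

```text
{'intrinsics': [[332.609, 0.0, 318.397], [0.0, 332.609, 201.328], [0.0, 0.0, 1.0]], 'T_tool_cam': [[0.001, 0.971, 0.241, 0.067], [1.0, -0.001, -0.0, -0.001], [-0.0, 0.241, -0.971, -0.171], [0.0, 0.0, 0.0, 1.0]]}
4.9583
```

```bash
python3 - <<'E'
from h import *
for n in ("w_sp","w_c"):
    f=np.load(f"pics/{n}.npz");p=f["p"];P=cloud(f["d"],f["M"],f["K"])
    hsv=cv2.cvtColor(p,cv2.COLOR_RGB2HSV)
    m=((hsv[...,1]<80)&(hsv[...,2]>60)&(P[...,2]<.04)&(f["d"]>0)).astype(np.uint8)
    m=cv2.morphologyEx(m,cv2.MORPH_CLOSE,np.ones((3,3)))
    k,L,st,ct=cv2.connectedComponentsWithStats(m)
    for j in range(1,k):
        if st[j,4]<150: continue
        q=P[L==j];c=q[:,:2].mean(0);w,V=np.linalg.eigh(np.cov((q[:,:2]-c).T));a=V[:,1]*np.sign(V[0,1])
        t=(q[:,:2]-c)@a
        print(n,st[j].tolist(),np.round(c,3),"len",round(np.ptp(t),3),"yaw",round(np.arctan2(a[1],a[0]),3),"ends",np.round(c+a*t.min(),3),np.round(c+a*t.max(),3),"z",np.round(np.percentile(q[:,2],[5,50,95]),4))
a=cv2.imread("pics/w_tray.png");b=cv2.imread("pics/w_sp.png")
cv2.imwrite("pics/two.png",cv2.resize(np.vstack([a[:,60:580],b[:,60:580]]),None,fx=.74,fy=.74,interpolation=cv2.INTER_AREA))
E
```

```text
w_sp [148, 0, 37, 61, 1201] [0.813 0.418] len 0.27 yaw 0.58 ends [0.632 0.3  ] [0.858 0.448] z [0.0112 0.0237 0.0265]
w_sp [611, 0, 24, 23, 178] [ 0.833 -0.198] len 0.043 yaw 0.727 ends [ 0.813 -0.216] [ 0.844 -0.187] z [0.0221 0.0338 0.0394]
w_sp [13, 97, 35, 55, 895] [0.686 0.629] len 0.434 yaw 1.521 ends [0.665 0.209] [0.687 0.643] z [0.012  0.026  0.0389]
w_sp [295, 118, 25, 104, 1312] [0.629 0.228] len 0.168 yaw -0.098 ends [0.527 0.238] [0.694 0.222] z [0.001  0.0071 0.0135]
w_sp [473, 123, 167, 149, 18623] [ 0.566 -0.182] len 0.584 yaw 1.307 ends [ 0.52 -0.35] [0.673 0.213] z [0.0094 0.011  0.0132]
w_sp [369, 136, 22, 73, 717] [0.616 0.112] len 0.135 yaw -0.084 ends [0.549 0.117] [0.683 0.106] z [0.0008 0.0066 0.0119]
w_sp [228, 155, 20, 85, 943] [0.579 0.335] len 0.2 yaw -0.036 ends [0.497 0.338] [0.696 0.331] z [0.0008 0.0066 0.0123]
w_sp [198, 164, 7, 55, 174] [0.58  0.396] len 0.197 yaw -0.229 ends [0.536 0.406] [0.728 0.362] z [0.0033 0.0051 0.0067]
w_sp [143, 166, 40, 92, 1352] [0.564 0.46 ] len 0.184 yaw 0.169 ends [0.465 0.444] [0.646 0.475] z [0.0013 0.008  0.0148]
w_
[... 629 characters left out ...]
, 722] [0.615 0.111] len 0.126 yaw -0.108 ends [0.549 0.118] [0.674 0.105] z [0.0011 0.0069 0.0119]
w_c [324, 162, 20, 83, 905] [0.58  0.335] len 0.205 yaw 0.006 ends [0.497 0.335] [0.702 0.336] z [0.0008 0.0067 0.0126]
w_c [239, 171, 41, 112, 1560] [0.547 0.457] len 0.259 yaw 0.164 ends [0.426 0.436] [0.682 0.479] z [0.001  0.0077 0.0147]
w_c [293, 170, 4, 54, 187] [0.58  0.397] len 0.169 yaw -0.046 ends [0.534 0.399] [0.703 0.391] z [0.0007 0.0052 0.007 ]
w_c [428, 177, 6, 53, 187] [0.569 0.178] len 0.24 yaw 0.432 ends [0.53  0.159] [0.747 0.26 ] z [0.0008 0.0054 0.0073]
w_c [145, 196, 16, 37, 310] [0.558 0.618] len 0.285 yaw -0.575 ends [0.538 0.631] [0.777 0.476] z [0.0143 0.0272 0.039 ]
```

View pics/w_sp.png

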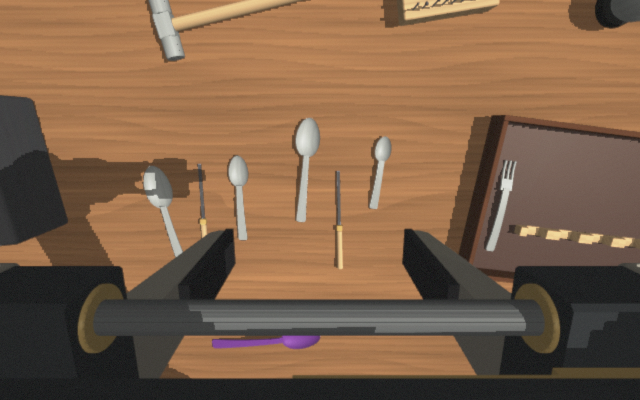

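View pics/w_tray.png

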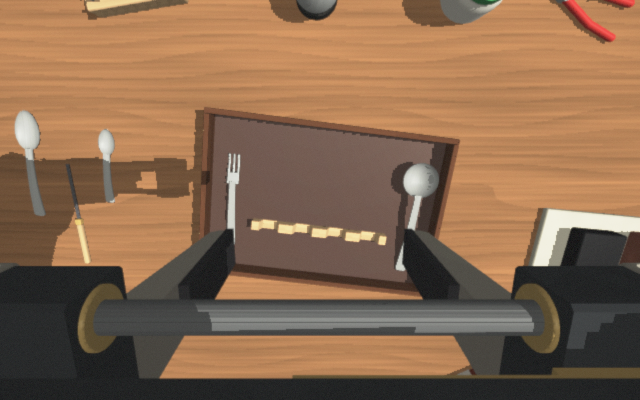

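View pics/w_c.png

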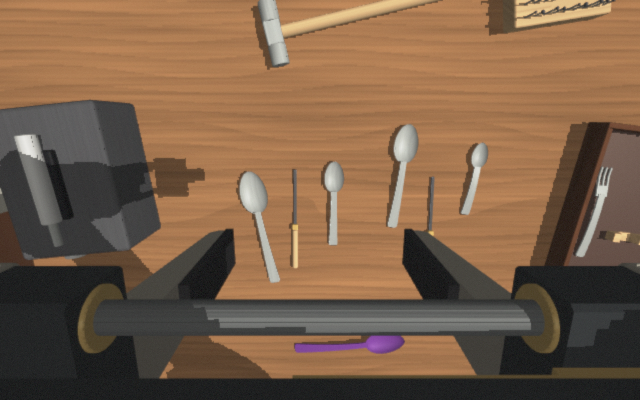

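Wrist views agree with the top view. In w_c: c (255,225), d (333,203), a (402,175), b (475,178), with the files at (295,215) and (430,205). The tray bar spans columns 250–386 near row 232 in w_tray. Now the precise fits, plus the heights of the neighbouring things that matter for finger clearance.

```bash
cat >> h.py <<'E'
def load(n):
    f=np.load(f"pics/{n}.npz"); return f["p"],f["d"],cloud(f["d"],f["M"],f["K"])
ORG=dict(c=(.198,.100),a=(.168,.085),d=(.142,.069),b=(.118,.054))
def fit(p,P,box,zlo,zhi,smax=80,vmin=70):
    hsv=cv2.cvtColor(p,cv2.COLOR_RGB2HSV)
    m=(hsv[...,1]<smax)&(hsv[...,2]>vmin)&(P[...,2]>zlo)&(P[...,2]<zhi)&(P[...,0]>box[0])&(P[...,0]<box[1])&(P[...,1]>box[2])&(P[...,1]<box[3])
    k,L,st,_=cv2.connectedComponentsWithStats(m.astype(np.uint8))
    q=P[L==1+np.argmax(st[1:,4])]
    c=q[:,:2].mean(0);w,V=np.linalg.eigh(np.cov((q[:,:2]-c).T));a=V[:,1]*np.sign(V[0,1]); n=np.array([-a[1],a[0]])
    t=(q[:,:2]-c)@a; s=(q[:,:2]-c)@n
    return c,a,np.percentile(t,[.5,99.5]),t,s,q
E
python3 - <<'E'
from h import *
B=dict(c=(.40,.66,.41,.51),d=(.45,.68,.31,.37),a=(.5,.72,.20,.26),b=(.52,.70,.08,.14))
for n in ("w_sp","w_c"):
    p,d,P=load(n)
    for k,b in B.items():
        c,a,e,t,s,q=fit(p,P,b,.0005,.02)
        tip=c+a*e[1]; o=tip-a*ORG[k][1]
        near=q[abs((q[:,:2]-o)@a)<.008]
        print(n,k,"len",round(e[1]-e[0],4),"yaw",round(np.arctan2(a[1],a[0]),3),"o",np.round(o,4),"near",np.round(near.mean(0),4),np.round(near[:,2].max(),4))
    hsv=cv2.cvtColor(p,cv2.COLOR_RGB2HSV)
    for nm,bb in (("f1",(.45,.65,.375,.415)),("f2",(.45,.65,.155,.195))):
        m=(P[...,0]>bb[0])&(P[...,0]<bb[1])&(P[...,1]>bb[2])&(P[...,1]<bb[3])&(P[...,2]>.003)
        q=P[m]
        for lo in np.arange(.46,.64,.03):
            r=q[(q[:,0]>lo)&(q[:,0]<lo+.03)]
            if len(r)>5: print("  ",nm,round(lo,2),"y",np.round([r[:,1].min(),r[:,1].max()],4),"zmax",round(np.percentile(r[:,2],98),4))
p,d,P=load("w_c"); m=(P[...,2]>.06)&(P[...,1]>.4)&(P[...,1]<.8)&(P[...,0]<.75)&(P[...,0]>.4)
print("box y min",P[m][:,1].min(),"z",P[m][:,2].max(),"x",P[m][:,0].min(),P[m][:,0].max())
p,d,P=load("w_tray")
for nm,bb in (("ladle",(.45,.72,-.40,-.30)),("fork",(.45,.68,-.12,-.06))):
    c,a,e,t,s,q=fit(p,P,bb,.0115,.05,90,100)
    print(nm,np.round(c,3),"yaw",round(np.arctan2(a[1],a[0]),3),np.round(e,3))
    for lo in np.arange(e[0],e[1],.02):
        r=(t>=lo)&(t<lo+.02)
        if r.sum()>3: print("   ",np.round(q[r].mean(0),4),"zmax",round(np.percentile(q[r][:,2],97),4),"s",np.round([s[r].min(),s[r].max()],3))
hsv=cv2.cvtColor(p,cv2.COLOR_RGB2HSV)
m=(P[...,2]>.0225)&(P[...,2]<.03)&(hsv[...,2]>150)&(P[...,0]>.46)&(P[...,0]<.55)&(P[...,1]>-.36)&(P[...,1]<-.1)
k,L,st,ct=cv2.connectedComponentsWithStats(m.astype(np.uint8))
for j in range(1,k):
    if st[j,4]>8: q=P[L==j]; print("bar",st[j].tolist(),np.round(q.mean(0),4),"y",np.round([q[:,1].min(),q[:,1].max()],4))
for z in ("c",):
    for r in tip_of("wrist","notch_1"): pass
E
```

```text
w_sp c len 0.1501 yaw 0.217 o [0.5214 0.4517] near [0.5215 0.4511 0.0134] 0.0176
w_sp d len 0.1388 yaw 0.011 o [0.5669 0.3351] near [0.5667 0.3347 0.011 ] 0.0135
w_sp a len 0.1645 yaw -0.098 o [0.6077 0.2298] near [0.6076 0.2298 0.0121] 0.0159
w_sp b len 0.1151 yaw -0.128 o [0.611  0.1113] near [0.6113 0.1114 0.0107] 0.0142
   f1 0.49 y [0.3933 0.4024] zmax 0.0106
   f1 0.52 y [0.3925 0.4024] zmax 0.0111
   f1 0.55 y [0.3946 0.4072] zmax 0.0071
   f1 0.58 y [0.3854 0.3995] zmax 0.0072
   f1 0.61 y [0.3942 0.3993] zmax 0.0067
   f2 0.46 y [0.1593 0.1931] zmax 0.0113
   f2 0.49 y [0.1682 0.1798] zmax 0.011
   f2 0.52 y [0.1568 0.1901] zmax 0.0098
   f2 0.55 y [0.1722 0.1935] zmax 0.0071
   f2 0.58 y [0.1696 0.1872] zmax 0.0067
   f2 0.61 y [0.155  0.1778] zmax 0.4672
w_c c len 0.1938 yaw 0.194 o [0.5214 0.4518] near [0.5212 0.4508 0.0134] 0.016
w_c d len 0.1381 yaw -0.009 o [0.5665 0.3349] near [0.5662 0.335  0.0107] 0.0138
w_c a len 0.1645 yaw -0.111 o [0.6079 0.2295] near [0.6078 0.2298 0.0118] 0.0151
w_c b len 0.1153 yaw -0.147 o [0.6113 0.1109] near [0.6113 0.1117 0.0106] 0.0139
  
[... 1140 characters left out ...]
202] zmax 0.0224 s [-0.005  0.009]
    [ 0.5578 -0.0848  0.0209] zmax 0.0227 s [-0.005  0.006]
    [ 0.5793 -0.0869  0.0196] zmax 0.0225 s [-0.009  0.009]
    [ 0.5969 -0.0887  0.0164] zmax 0.0191 s [-0.01   0.011]
    [ 0.6178 -0.0907  0.0137] zmax 0.0157 s [-0.011  0.009]
    [ 0.6286 -0.0903  0.0126] zmax 0.0134 s [-0.008  0.008]
bar [251, 220, 9, 10, 76] [ 0.5168 -0.1213  0.0262] y [-0.1273 -0.1144]
bar [278, 224, 16, 10, 141] [ 0.511  -0.1689  0.0264] y [-0.1812 -0.1572]
bar [311, 228, 16, 10, 139] [ 0.5042 -0.2221  0.0264] y [-0.234  -0.2098]
bar [344, 232, 17, 10, 138] [ 0.4976 -0.2755  0.0265] y [-0.2886 -0.2631]
bar [378, 235, 8, 10, 68] [ 0.4918 -0.3232  0.0267] y [-0.3288 -0.3173]
```

Plan: c goes to notch_4 (by the ladle), a to notch_3, d to notch_2, b to notch_1 (by the fork). The pads open wide enough to catch neighbours. So I grip with the fingertips only just under the handle and let go a few mm up. On pickup I offset the gripper sideways to miss the files, and for c I roll the ladle-side finger up on release.

```bash
cat >> h.py <<'E'
from scipy.spatial.transform import Rotation as Rot
BC=np.array([.5043,-.2221]); BX=np.array([.9924,-.1232]); BY=np.array([.1232,.9924]); BYAW=-.1235
NY=dict(b=.081,d=.027,a=-.027,c=-.081)
def pick(o,yaw,tip,back=0.,shift=0.):
    a=np.array([np.cos(yaw),np.sin(yaw)]); n=np.array([-a[1],a[0]])
    q=np.array(o)-a*back+n*shift; R=down(yaw)
    env.reach(np.r_[q,.09],R); env.movel(np.r_[q,tip],rate=.08)
    effector.grasp(40); g=env.sense(); print("width",g["gripper_width"],"F",g["grasp_force"],"t",g["t"])
    env.movel(np.r_[q,.13],rate=.15)
def held(name,k):
    """spoon origin & yaw in tool frame (x,y)"""
    p,d,M,K=shot(name); P=cloud(d,M,K); s=env.sense()
    T=(P-s["ee_pos"])@s["tcp_rot"]
    hsv=cv2.cvtColor(p,cv2.COLOR_RGB2HSV)
    m=(abs(T[...,2])<.025)&(T[...,0]>.016)&(T[...,0]<.16)&(abs(T[...,1])<.06)&(hsv[...,1]<110)
    kk,L,st,_=cv2.connectedComponentsWithStats(m.astype(np.uint8)); q=T[L==1+np.argmax(st[1:,4])]
    tx=np.percentile(q[:,0],99.5); bowl=q[q[:,0]>tx-.05]; cy=np.median(bowl[:,1]); cx=bowl[:,0].mean()
    w=cy/cx; print("held tip x",tx,"origin x",tx-ORG[k][1],"yaw in tool",w,"z",np.percentile(q[:,2],[5,50,95]),len(q)); return tx-ORG[k][1],w
def place(k,ox,tip,lift,w=0.,dx=.042,dy=0.,roll=0.):
    """ox: spoon origin x in tool frame; tip: tip height in spoon frame; w: spoon yaw in tool (tool frame, y flipped)"""
    yaw=BYAW+w
    t=BC+BX*dx+BY*(NY[k]+dy); t=t-ox*np.array([np.cos(BYAW),np.sin(BYAW)])
    R=Rot.from_rotvec(roll*np.r_[BX,0]).as_matrix()@down(yaw)
    z=.010+tip+lift
    env.reach(np.r_[t,.12],R); env.movel(np.r_[t,z],rate=.08); 
    print("at",env.sense()["wrist_force"])
    effector.release(); env.pause(.3)
    env.movel(np.r_[t,.12],rate=.15); print("t",env.sense()["t"])
E
python3 - <<'E'
from h import *
pick((.5214,.4515),.195,.008,back=.012,shift=.016)
held("h_c","c")
E
```

```text
width 0.009348211264631052 F 39.95588779449463 t 8.6167
held tip x 0.1142519113988291 origin x 0.0142519113988291 yaw in tool 0.0010791074964342938 z [-0.00690733  0.00069586  0.0052888 ] 11964
```

View pics/h_c.png

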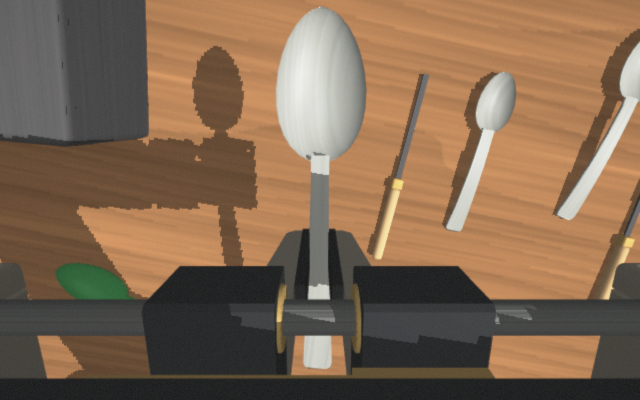

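c is held straight with the bowl up (axis at column 320, tip at row 8), and its origin is 14 mm ahead of the grip. Placing it.

```bash
python3 - <<'E'
from h import *
place("c",.013,.008,.008,dy=.004,roll=-.15)
R=down(BYAW); env.reach(np.r_[BC+BX*-.03+BY*-.05,.30],R); shot("p_c")
E
```

```text
at [-0.05332612  1.06314153 -0.36842454]
t 15.9917
```

View pics/p_c.png

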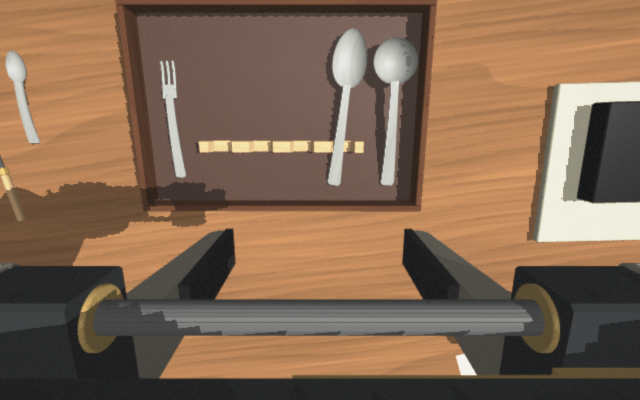

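c (350,30)–(335,185) lies in the notch nearest the ladle. Now I'll measure its pose and check that the ladle hasn't moved.

```bash
cat >> h.py <<'E'
def chk(k,name):
    p,d,P=load(name); m=NY[k]; best=None
    l=np.stack([(P[...,:2]-BC)@BX,(P[...,:2]-BC)@BY-m],-1)
    Q=np.dstack([l,P[...,2]-.010])
    hsv=cv2.cvtColor(p,cv2.COLOR_RGB2HSV)
    mk=(hsv[...,1]<60)&(hsv[...,2]>105)&(Q[...,2]>-.002)&(Q[...,2]<.03)&(abs(Q[...,1])<.028)&(Q[...,0]>-.07)&(Q[...,0]<.16)
    q=Q[mk]; tip=np.percentile(q[:,0],99.3); h=q[(q[:,0]<tip-.075*ORG[k][0]/.198)&(abs(q[:,0])>.01)]
    b=np.polyfit(h[:,0],h[:,1],1); bc=np.median(q[q[:,0]>tip-.03][:,1])
    print(k,"origin x",round(tip-ORG[k][1],4),"y",round(np.polyval(b,tip-ORG[k][1]),4),"slope",round(b[0],3),"bowl y",round(bc,4),"end x",round(q[:,0].min(),4),"z@o",np.median(q[abs(q[:,0]-.044)<.006][:,2]).round(4))
E
python3 - <<'E'
from h import *
chk("c","p_c")
for n in("w_tray","p_c"):
    p,d,P=load(n)
    c,a,e,t,s,q=fit(p,P,(.5,.72,-.42,-.33),.0115,.05,60,110); print("ladle",c.round(4),a.round(3),e.round(3))
    m=s<9
    print("bowl far",q[:,0].max().round(4), "min y",np.percentile(q[:,1],1).round(4),"handle", [np.median(q[(abs(q[:,0]-x)<.006)][:,1]).round(4) for x in (.515,.525,.535)])
E
```

```text
c origin x 0.0421 y 0.0001 slope -0.112 bowl y -0.0089 end x -0.0563 z@o 0.0141
ladle [ 0.5759 -0.3763] [ 0.993 -0.117] [-0.065  0.039]
bowl far 0.616 min y -0.3992 handle [np.float64(-0.3684), np.float64(-0.3694), np.float64(-0.3702)]
ladle [ 0.5754 -0.3745] [ 0.996 -0.087] [-0.075  0.04 ]
bowl far 0.6208 min y -0.3973 handle [np.float64(-0.368), np.float64(-0.3688), np.float64(-0.3703)]
```

c is well placed: x = 42 mm, y = 0, yaw error 0.11, and the ladle is untouched. Next a.

```bash
python3 - <<'E'
from h import *
pick((.6078,.2297),-.105,.008,shift=.016)
ox,w=held("h_a","a")
if abs(w)<.06 and abs(ox)<.012:
    place("a",ox,.008,.0072,w=w)
    R=down(BYAW); env.reach(np.r_[BC+BX*-.03,.30],R); shot("p_a"); chk("a","p_a"); chk("c","p_a")
E
```

```text
width 0.008946815002467929 F 39.99938081949949 t 21.2917
held tip x 0.08631559660780085 origin x 0.0013155966078008396 yaw in tool -0.011037314441860452 z [-0.00522101  0.00143657  0.00526913] 7553
at [-0.35384323  0.62084734 -0.73710192]
t 27.825
a origin x 0.0428 y -0.0 slope -0.021 bowl y -0.0012 end x -0.0407 z@o 0.013
c origin x 0.0421 y -0.0001 slope -0.115 bowl y -0.0095 end x -0.0549 z@o 0.0141
```

View pics/p_a.png

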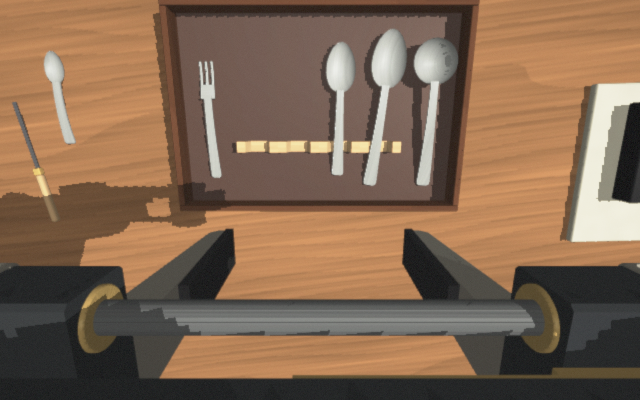

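a (340,65)–(338,172) lies straight in notch_3, and c is unchanged. Next d, then b by the same method.

```bash
python3 - <<'E'
from h import *
def go(k,o,yaw,tip,sh,lift):
    pick(o,yaw,tip,shift=sh); ox,w=held("h_"+k,k)
    if abs(w)<.07 and abs(ox)<.013:
        place(k,ox,tip,lift,w=w); R=down(BYAW); env.reach(np.r_[BC+BX*-.03,.30],R); shot("p_"+k)
        for j in "cadb"[:3+(k=="b")]: chk(j,"p_"+k)
        return True
go("d",(.5667,.335),0.,.007,-.008,.0075) and go("b",(.6112,.1112),-.138,.006,-.006,.0085)
E
```

```text
width 0.008532401867976625 F 39.979189932346344 t 33.225
held tip x 0.07027503169107335 origin x 0.0012750316910733472 yaw in tool -0.026789413251812964 z [-0.00397481  0.00125045  0.00447446] 4916
at [-0.01533126 -0.33990159  0.32589671]
t 39.85
c origin x 0.0421 y -0.0001 slope -0.117 bowl y -0.0095 end x -0.0549 z@o 0.0139
a origin x 0.0428 y -0.0 slope -0.021 bowl y -0.0012 end x -0.0409 z@o 0.0128
d origin x 0.0423 y 0.001 slope 0.043 bowl y 0.0036 end x -0.0309 z@o 0.0116
width 0.00832934742146463 F 39.99371722340584 t 44.6583
held tip x 0.05518094083134091 origin x 0.0011809408313409112 yaw in tool -0.03163256312262775 z [-0.00284455  0.00084162  0.00356104] 2960
at [ 0.34309868 -0.13136355 -0.95040441]
t 50.3917
c origin x 0.0424 y -0.0001 slope -0.116 bowl y -0.0094 end x -0.0562 z@o 0.0141
a origin x 0.0429 y 0.0 slope -0.015 bowl y -0.001 end x -0.0407 z@o 0.0131
d origin x 0.0423 y 0.0008 slope 0.04 bowl y 0.0032 end x -0.0309 z@o 0.0118
b origin x 0.042 y 0.0011 slope 0.046 bowl y 0.0037 end x -0.0225 z@o 0.0105
```

```bash
ls pics
```

```text
h_a.npz
h_a.png
h_b.npz
h_b.png
h_c.npz
h_c.png
h_d.npz
h_d.png
p_a.npz
p_a.png
p_b.npz
p_b.png
p_c.npz
p_c.png
p_d.npz
p_d.png
scene0.png
top0.png
two.png
w_c.npz
w_c.png
w_sp.npz
w_sp.png
w_tray.npz
w_tray.png
```

View pics/p_b.png

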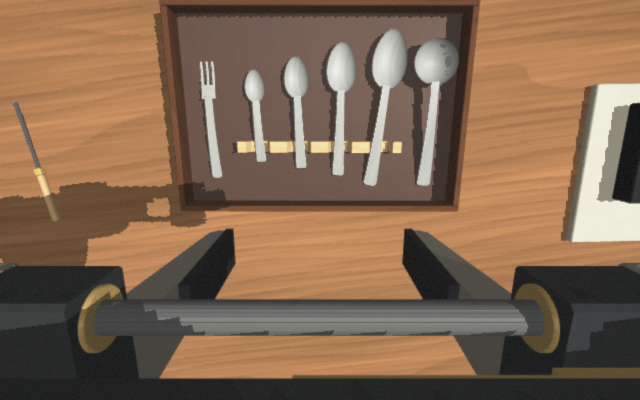

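All four lie in order: b (257,115), d (296,110), a (340,105), c (380,105). c is yawed 0.11–0.12, within the 0.17 limit. A quick check of roll at the bowl rims and handle tops before handing in.

```bash
python3 - <<'E'
from h import *
p,d,P=load("p_b"); hsv=cv2.cvtColor(p,cv2.COLOR_RGB2HSV); l=P[...,:2]-BC
X=l@BX;Y=l@BY;Z=P[...,2]-.01;W=dict(c=.043,a=.037,d=.031,b=.025)
ok=True
for k in "cadb":
    m=(hsv[...,1]<60)&(hsv[...,2]>105)&(abs(Y-NY[k])<.034)&(X>.044+ORG[k][1]-W[k]*1.2)&(X<.044+ORG[k][1]-W[k]*.4)&(Z>.002)&(Z<.03)
    y=Y[m];z=Z[m];y0=np.median(y)
    kk=abs(y-y0)<W[k]/2+.003; y=y[kk]-y0; z=z[kk]; e=W[k]*.36
    a,b=np.percentile(z[y<-e],85),np.percentile(z[y>e],85); print(k,"rim z",a.round(4),b.round(4),"roll",round((b-a)/(W[k]*.9),3))
    ok&=abs(b-a)/(W[k]*.9)<.1
if ok: print(workorder.finish_job())
E
```

```text
c rim z 0.011 0.0113 roll 0.008
a rim z 0.0105 0.0097 roll -0.023
d rim z 0.0089 0.0086 roll -0.012
b rim z 0.0078 0.0083 roll 0.025
the job is handed in; nothing more can be done
None
```

The job is handed in after about 51 s of robot time: the four spoons lie bowl up in the notches, longest by the ladle to shortest by the fork; by my last measurements all were within tolerance (worst is the tablespoon, about 0.12 rad off straight against 0.17), the ladle measured unmoved after the first placing and the fork looked unmoved in the pictures, but no verdict was returned.

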